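Feed one timber washer into the bolt kit

ROBOT

A 7-joint arm with a two-finger parallel gripper is mounted at the origin on the work surface. World frame = base frame: x ahead of the robot, y to its left, z up, the work surface at z = 0. Lengths are in m, angles in rad, forces in N, time in s.
With the tool pointing down it reaches from about 0.4 to 0.85 m from the base axis. Payload 10.4 kg.
Tool frame: the origin (TCP) lies on the centre line of the jaws, within the pads' length; the fingertips stand 8 mm ahead of it and the grasp point (between the pads) lies 11 mm behind it; z points along the fingers, y is the direction in which the jaws open and shut (so a half turn about z gives the same grasp; the last joint's range is limited). The gripper opens to 85 mm and grips with 20 to 120 N. Pads are 22 mm wide; open, the fingers measure 114 mm over their backs; the gripper's body (76 mm by 85 mm) begins 54 mm behind the grasp point. The pads swing forward as they close: fully open they stand 13 mm farther back than shut.
Start: joints at [-1.358, 0.332, -0.065, 1.46, 0.022, 1.35, -0.088], TCP at [0.146, 0.608, 0.239] pointing down, gripper open.
Joint ranges: [-2.6, 2.6], [-0.5, 2.12], [-1.47, 1.34], [0.16, 2.42], [-1.27, 4.41], [0.06, 2.06], [-2.6, 2.6]. Speed limits (rad/s): [2.22, 2.22, 2.79, 2.79, 3.14, 3.14, 3.14].

INTERFACE

Orientations are given as a unit quaternion [x, y, z, w].
In Python, from workcell import manip gives the robot as it stands.
- The arm moves only by the tool arm_command, never from a script. Its argument "targets" is text: rows parted by semicolons, each of 6 numbers parted by spaces: the shift along the tool's x, y, z in mm, then the turn, a rotation vector about the tool's x, y, z in rad. A call has 1 to 5 rows; each row shifts and turns the commanded pose from where the row before left it, along the tool's axes as they then stand; what a row does not reach is not made up. A row lasts 1/8 s, in which the tool goes at most 62.5 mm and 10.7 degrees, less where a joint would pass 70% of its speed; a pose out of reach is approached as far as the arm can. A call is refused whole if a number of a shift passes 62.5 or a number of a turn 0.188, either way. A call with a gripper value outside its range is refused whole. "grip" is the finger opening in mm, from 0 to 85.4, set as the call begins (left out, the last holds). The fingers move at their own pace and stop on an object; "squeeze" is the grip in N (left out, the last holds). Time passes only in rows, so rows that do not move let the fingers close. It gives the time, the measured TCP pose, the force and the opening at its end, in the units of the state.
- manip.get_obs(): the state, without advancing time (a new reading comes with each control period).
- manip.camera(name): name is "scene" or "top" or "wrist"; returns a dict with "frame" (480x640x3 uint8, red, green, blue), "vertical_fov" (degrees; the focal length in pixels is half the picture's height over the tangent of half this angle, whatever the lens; pixels are square), "cx", "cy" (the principal point, pixels), "distortion" ([k1, k2, p1, p2, k3] as OpenCV has them; the pictures are not rectified), "rvec" (rotation vector, rad) and "tvec" (3), from world to camera coordinates, as OpenCV has them. Camera axes: x right, y down, z forward; pixel columns grow to the right and rows downward; lengths in m; the calibration is good to about 2 mm. A picture is of the moment at which its call begins. There is no depth.
- manip.hand_in(): hands the job in, once; it reports no verdict.
Trained networks look in a picture, given as the dict that the camera call returned (one of the last four; its "shot" number tells which), for a name from the list of things; names that differ only in an ending like _2 or _b are one class to them, and where a whole thing is asked for, a point or a joint stands for the part that bears it (a point fixed in the world has none). Each returns a list of dicts, best first, with "p" (0 to 1); they miss things now and then, are a little off and sometimes report something else, mostly with a low value. They report only what shows in the picture. A call takes as long as a camera call. They do not tell look-alikes from the thing itself.
- manip.search_frame(picture, name): "xyz" ([x, y, z] in m, in the coordinates of the camera as it stood for that picture, good to about 4 mm: the middle of the surface that is visible of it).
The state is a dict: "clock": time; "joint_pos": joint angles; "joint_velocities": joint speeds; "tau": joint torques, N m; "position": TCP position; "ee_rot": TCP orientation; "ft_force": force on the tool from outside, world axes, zero at the start; "torque": the same for the moment, N m; "grip_width": opening from 0.0 (shut) to 1.0 (fully open).
Only numpy, scipy, OpenCV 4.12 (cv2) and the standard library are available. Lean on these libraries where they do the work, as an engineer would, in place of code of your own. Each camera call takes 0.05 s, during which the arm holds its last target.

TASK

The blue kit tray has its bolt but still lacks its washer. Press the red plunger of the washer feeder all the way in once, with the fingertips, so that a single washer comes out on the outlet shelf, and let the plunger spring fully back out; then nudge that washer sideways along the shelf, off its end, so that it lies flat in the washer bay of the blue tray. Push only, never pick the washer up, and leave the other washers, the bolts, the yellow tray's finished kit and the chisel where they are.

Things in the scene. Friction and masses are not known exactly. Their poses are not given: they have to be found in the camera images.
- feeder: Hand-operated washer feeder screwed to the bench. Origin on the bench under the magazine's axis, z up. Along its y: red plunger at +y, magazine in the middle, outlet shelf at -y. Behind the magazine a slide guide, y 31 to 45 mm, 39 mm high, and a foot 5 mm high to y = 71 mm.
- magazine_top (a point): Centre of the magazine's open top, 71.5 mm above the bench, x 0, y 0 in the feeder's frame. Magazine: upright square shaft with clear walls, 62 x 62 mm outside, floor 16 mm above the bench. Five washers lie in it; a slot 7.5 mm high under its -y wall lets only the bottom one through.
- plunger (a joint): Travel of the spring plunger, m: 0 fully out (rest), 0.062 fully in (hard stop). Pressed level along the feeder's -y; it takes 6 to 17 N, most at the end; it springs back when let go. Fully in, it has pushed the bottom washer right out; when it is back out the next one drops down.
- plunger_face (a point): Middle of the flat press face of the plunger's red round pad (40 mm across, 13 mm thick, face upright, turned to the feeder's +y); moves with the plunger. At rest x 0, y +122 mm in the feeder's frame, 36 mm above the bench; fully in y +60 mm. Free bench beyond it at +y.
- outlet (a point): Point on the level outlet shelf, 16 mm above the bench, where a fed washer's middle comes to lie: x 0, y -60.5 mm in the feeder's frame, axes as the feeder's. Shelf: sheet steel, x -58 to +58 mm, y -31 mm (magazine wall) to -92.5 mm, where a lip 6 mm thick stands 6 mm above it; open at both ends, which overhang the trays.
- washer1: The bottom washer in the magazine, the one that comes out: flat steel ring, 50 mm across, 6 mm thick, 14 mm hole, about 85 g. Origin: centre of its underside; z is its axis.
- washer2: Washer number 2 from the bottom of the magazine, the same as washer1; must stay in the magazine (it drops one place, 6 mm, when a washer is fed). Origin: centre of its underside.
- washer3: Washer number 3 from the bottom of the magazine, the same as washer1; must stay in the magazine (it drops one place, 6 mm, when a washer is fed). Origin: centre of its underside.
- washer4: Washer number 4 from the bottom of the magazine, the same as washer1; must stay in the magazine (it drops one place, 6 mm, when a washer is fed). Origin: centre of its underside.
- washer5: Washer number 5 from the bottom of the magazine, the same as washer1; must stay in the magazine (it drops one place, 6 mm, when a washer is fed). Origin: centre of its underside.
- blue_tray: Blue kit tray, fixed, 94 (x) x 130 (y) mm, 13 mm high (rim 3 mm below the shelf top), walls 3 mm. It stands under the shelf's +x or -x end, which juts 3.5 mm inside its wall; axes as the feeder's; origin (centre of its underside) at x +98.5 or -98.5 mm, y -42 mm in the feeder's frame. A divider parts the bolt bay (tray y 25 to 62 mm) from the washer bay.
- blue_bay (a point): Centre of the inner floor of the blue tray's empty washer bay, 4 mm above the bench; bay 88 mm (x) by 84 mm (y), straight off the shelf's end. Axes as the tray's.
- yellow_tray: Yellow kit tray, the same as the blue one, at the other end of the outlet shelf; its kit is complete.
- yellow_washer: Washer like washer1, lying in the washer bay of the yellow tray; leave alone. Origin: centre of its underside.
- blue_bolt: Hex bolt, 67 mm long, lying along x in the blue tray's bolt bay; leave alone. Origin: under its middle.
- yellow_bolt: Hex bolt, the same, in the yellow tray's bolt bay; leave alone.
- chisel: Bench chisel 240 mm long lying along its x on the bench to the robot's right of the feeder, wooden handle 28 mm thick at -x; leave alone. Origin: under its middle, on the bench.
Not all that is in view belongs to the job. There is more than one size of the blue_tray; the one meant has the size given above.

How it is judged:
By the outcome, as a careful person would: the job done as asked, in the order asked, and still so for the second after the job is handed in, with the robot touching nothing.
It also fails if it takes over 54 s, if anything falls off the work surface, if the arm or the gripper's body presses on something with over 40 N, if the wrist force passes 120 N, or if a joint passes its speed limit or range.

## Working session

There is one attempt and no reset: what is moved stays moved. The work goes in short steps, Python scripts to look and compute and a tool call to move; the robot and the scene stay as the last step left them, time stands still between calls to the robot, and variables do not carry over. Pictures are saved under pics/ and viewed, and the job is handed in when it is done.

Besides the shell and the picture viewer there is one more tool, called after "Emit:" as name(argument=value, ...) on one line, values as JSON. arm_command: Moves the arm, as the interface text tells. Its arguments: {"type":"object","properties":{"targets":{"type":"string"},"grip":{"type":"number"},"squeeze":{"type":"number"}},"required":["targets"]}

```bash
ls; mkdir -p pics; cat > h.py <<'E'
import numpy as np, cv2, json
from workcell import manip
def cam(n):
    return manip.camera(n)
def K(p):
    f=240/np.tan(np.radians(p["vertical_fov"])/2)
    return np.array([[f,0,p["cx"]],[0,f,p["cy"]],[0,0,1.]])
def proj(p,X):
    return cv2.projectPoints(np.array(X,float).reshape(-1,1,3),np.array(p["rvec"],float),np.array(p["tvec"],float),K(p),np.array(p["distortion"],float))[0].reshape(-1,2)
def ray(p,uv):
    n=cv2.undistortPoints(np.array(uv,float).reshape(-1,1,2),K(p),np.array(p["distortion"],float)).reshape(-1,2)
    R=cv2.Rodrigues(np.array(p["rvec"],float))[0]
    d=np.c_[n,np.ones(len(n))]@R
    return -R.T@np.array(p["tvec"],float).ravel(), d
def onz(p,uv,z):
    c,d=ray(p,uv); return c+d*((z-c[2])/d[:,2:3])
def w(p,xyz):
    R=cv2.Rodrigues(np.array(p["rvec"],float))[0]
    return R.T@(np.array(xyz)-np.array(p["tvec"],float).ravel())
def save(p,n,f=None): cv2.imwrite("pics/"+n+".png",(p["frame"] if f is None else f)[:,:,::-1])
E
python3 - <<'E'
from h import *
np.set_printoptions(precision=4,suppress=True)
for n in ["scene","top"]:
    p=cam(n); save(p,n+"0")
    for k in ["feeder","magazine_top","plunger","plunger_face","outlet","blue_tray","blue_bay","yellow_tray","yellow_washer","chisel","blue_bolt","yellow_bolt"]:
        try: print(n,k,[(round(r["p"],2),w(p,r["xyz"])) for r in manip.search_frame(p,k)][:3])
        except Exception as e: print(k,e)
o=manip.get_obs();print(o)
E
```

```text
pics
scene feeder [(0.95, array([ 0.623 , -0.0497,  0.018 ]))]
scene magazine_top [(0.84, array([ 0.6269, -0.0527,  0.0199]))]
scene plunger [(0.92, array([0.6359, 0.07  , 0.0232]))]
scene plunger_face [(0.85, array([0.6363, 0.0743, 0.0252]))]
scene outlet [(0.83, array([ 0.6183, -0.0551,  0.0198]))]
scene blue_tray [(0.84, array([ 0.7944, -0.31  ,  0.006 ])), (0.7, array([ 0.6994, -0.0934,  0.0004])), (0.62, array([0.6894, 0.29  , 0.0071]))]
scene blue_bay [(0.81, array([ 0.6982, -0.0917,  0.0055])), (0.74, array([ 0.7938, -0.3103,  0.0063])), (0.69, array([0.6895, 0.2917, 0.0034]))]
scene yellow_tray [(0.65, array([ 0.5025, -0.0392,  0.0018]))]
scene yellow_washer [(0.82, array([ 0.4986, -0.0675,  0.0078]))]
scene chisel [(0.81, array([ 0.5187, -0.3561,  0.0176]))]
scene blue_bolt [(0.5, array([ 0.7079, -0.0475,  0.0126])), (0.4, array([ 0.7002, -0.0939,  0.0034]))]
scene yellow_bolt [(0.62, array([ 0.515 , -0.0058,  0.0208]))]
top feeder [(0.73, array([ 0.7   , -0.0909,  0.0056])), (0.72, array([ 0.6137, -0.0539,  0.0142]))]
top magazine_top [(0.93, array([ 0.6152, -0.0479,  0.013
[... 745 characters left out ...]
 0.0089]))]
top chisel [(0.98, array([ 0.5062, -0.3449,  0.0195]))]
top blue_bolt [(0.74, array([ 0.698 , -0.0468,  0.0152]))]
top yellow_bolt [(0.69, array([ 0.5131, -0.0006,  0.0181]))]
{'clock': 1.3, 'joint_pos': array([-1.3576,  0.3322, -0.0647,  1.4601,  0.0216,  1.3499, -0.0885]), 'joint_velocities': array([ 0.0012, -0.0002, -0.0004, -0.0001, -0.0003,  0.0004,  0.0006]), 'tau': array([ -0.0001, -62.5249,   0.0488, -39.1807,   0.0164,   0.0023,
         0.    ]), 'position': array([0.146 , 0.6077, 0.2393]), 'ee_rot': array([ 0.1176,  0.9931,  0.    , -0.    ]), 'ft_force': array([ 0.2981, -0.0982,  0.0129]), 'torque': array([-0.0357,  0.0109,  0.021 ]), 'grip_width': 0.9994918173641587}
```

View pics/scene0.png

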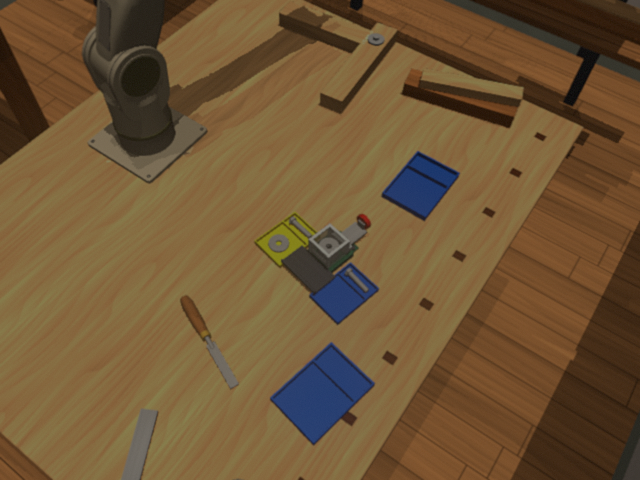

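View pics/top0.png

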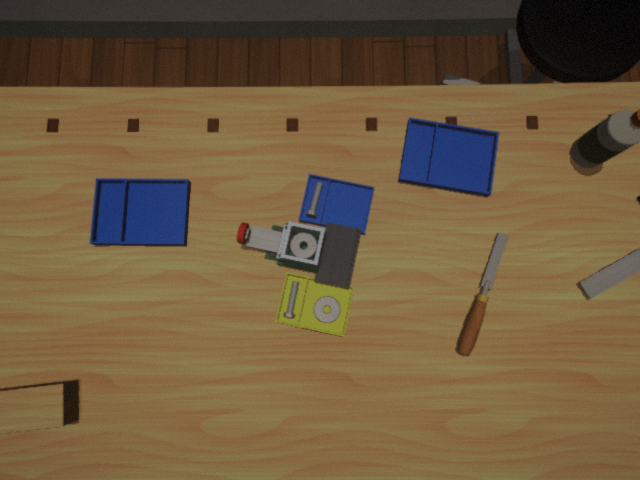

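```bash
cat > m.py <<'E'
from h import *
np.set_printoptions(precision=4,suppress=True)
def fpose(p,show=True):
    hsv=cv2.cvtColor(p["frame"],cv2.COLOR_RGB2HSV); out={}
    M={"b":(cv2.inRange(hsv,(105,120,40),(130,255,255)),[.698,-.09,0.01]),"y":(cv2.inRange(hsv,(25,190,70),(34,255,255)),[.503,-.035,0.01]),"r":(cv2.inRange(hsv,(0,180,60),(6,255,255))|cv2.inRange(hsv,(174,180,60),(180,255,255)),[.63,.066,.036])}
    for k,(m,g) in M.items():
        n,l,s,c=cv2.connectedComponentsWithStats(m)
        uv=proj(p,[g])[0]
        i=min((i for i in range(1,n) if s[i,4]>30),key=lambda i:np.hypot(*(c[i]-uv)))
        yx=np.argwhere(l==i); uv=yx[:,::-1].astype(float)
        X=onz(p,uv,0.013 if k!="r" else 0.036)[:,:2].astype(np.float32)
        out[k]=cv2.minAreaRect(X*1000); print(k,len(uv),out[k],cv2.boxPoints(out[k]).tolist())
    return out
E
python3 - <<'E'
from m import *
import pickle
for n in ["top","scene"]:
    p=cam(n); pickle.dump(p,open(n+".pkl","wb")); fpose(p)
    c=p["frame"][150:350,220:400] if n=="top" else p["frame"][190:330,240:400]
    cv2.imwrite("pics/c_%s.png"%n,cv2.resize(c[:,:,::-1],None,fx=4 if n=="scene" else 3,fy=4 if n=="scene" else 3,interpolation=cv2.INTER_CUBIC))
E
```

```text
b 2657 ((697.9129638671875, -86.72184753417969), (127.12725830078125, 93.47332000732422), 77.90937042236328) [[638.8990478515625, -139.08607482910156], [730.2989501953125, -158.6648712158203], [756.9268798828125, -34.35762023925781], [665.5269775390625, -14.778823852539062]]Traceback (most recent call last):
  File "<stdin>", line 4, in <module>
  File "m.py", line 9, in fpose
    i=min((i for i in range(1,n) if s[i,4]>30),key=lambda i:np.hypot(*(c[i]-uv)))
ValueError: min() iterable argument is empty
```

```bash
python3 - <<'E'
from m import *
import pickle
p=pickle.load(open("top.pkl","rb"))
hsv=cv2.cvtColor(p["frame"],cv2.COLOR_RGB2HSV)
for uv in [(300,320),(345,325),(320,285),(242,235),(310,325)]: print(uv,hsv[uv[1],uv[0]])
E
sed -i 's/(25,190,70),(34,255,255)/(25,215,70),(36,255,255)/' m.py
python3 - <<'E'
from m import *
import pickle
p=pickle.load(open("top.pkl","rb"));q=cam("scene"); pickle.dump(q,open("scene.pkl","wb"))
for n,p in [("top",p),("scene",q)]:
    c=p["frame"][150:350,220:400] if n=="top" else p["frame"][190:330,240:400]
    cv2.imwrite("pics/c_%s.png"%n,cv2.resize(c[:,:,::-1],None,fx=4 if n=="scene" else 3,fy=4 if n=="scene" else 3,interpolation=cv2.INTER_CUBIC))
for p in (pickle.load(open("top.pkl","rb")),q):
  try: fpose(p)
  except Exception as e: print(e)
E
```

```text
(300, 320) [ 30 165 131]
(345, 325) [ 29 163 128]
(320, 285) [ 30 159 141]
(242, 235) [  2 197 133]
(310, 325) [ 30 161 144]
b 2657 ((697.9129638671875, -86.72184753417969), (127.12725830078125, 93.47332000732422), 77.90937042236328) [[638.8990478515625, -139.08607482910156], [730.2989501953125, -158.6648712158203], [756.9268798828125, -34.35762023925781], [665.5269775390625, -14.778823852539062]]
min() iterable argument is empty
b 1654 ((700.6937255859375, -88.77790832519531), (127.28118896484375, 91.7606430053711), 77.37004089355469) [[642.0083618164062, -140.8466796875], [731.5486450195312, -160.91046142578125], [759.3790893554688, -36.709136962890625], [669.8388061523438, -16.645355224609375]]
min() iterable argument is empty
```

View pics/c_top.png

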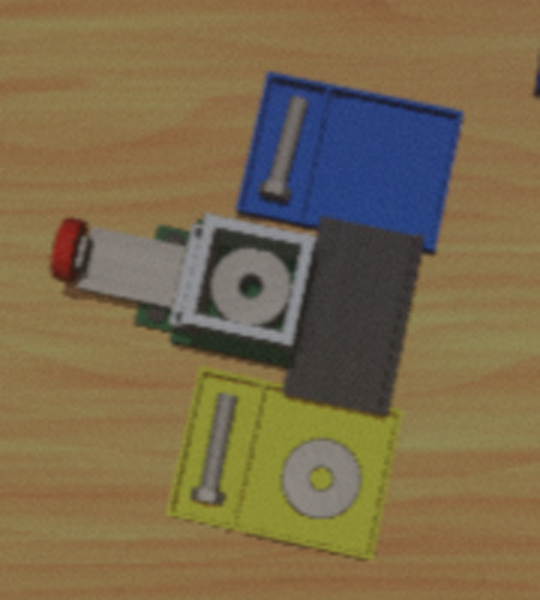

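View pics/c_scene.png

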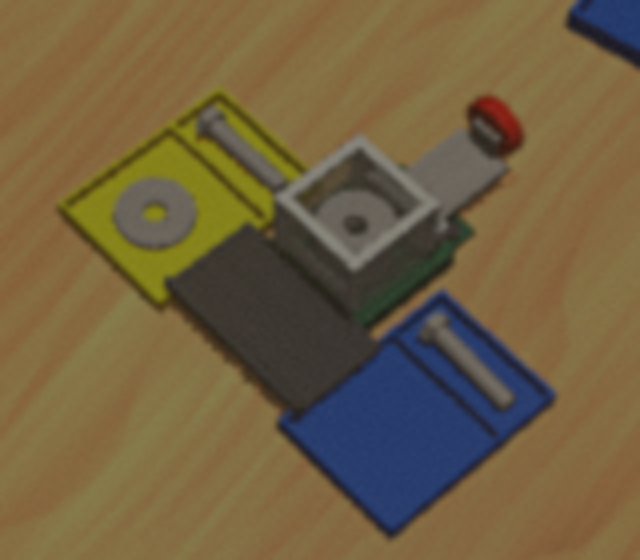

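```bash
python3 - <<'E'
from m import *
import pickle
from scipy.optimize import least_squares
t=pickle.load(open("top.pkl","rb"));s=pickle.load(open("scene.pkl","rb"))
T=[((268,72),(145.5,23,13)),((462,113),(145.5,-107,13)),((435,252),(51.5,-107,13)),((238,213),(51.5,23,13)),((200,370),(-51.5,23,13)),((168,517),(-145.5,23,13)),((372,558),(-145.5,-107,13)),((424,237),(58,-98.5,22)),((388,415),(-58,-98.5,22)),((206,214),(31,31,71.5)),((316,237),(31,-31,71.5)),((180,320),(-31,31,71.5)),((297,347),(-31,-31,71.5))]
S=[((440,292),(51.5,23,13)),((555,395),(145.5,23,13)),((392,535),(145.5,-107,13)),((278,425),(51.5,-107,13)),((220,92),(-145.5,23,13)),((60,207),(-145.5,-107,13)),((160,307),(-51.5,-107,13))]
def F(v,X):
    c,q=np.cos(v[2]),np.sin(v[2]); X=np.array(X,float)/1000
    return np.c_[v[0]+c*X[:,0]-q*X[:,1],v[1]+q*X[:,0]+c*X[:,1],X[:,2]]
def res(v,which):
    r=[]
    if 't' in which: r.append(proj(t,F(v,[b for a,b in T]))-(np.array([a for a,b in T])/3+[219.7,149.7]))
    if 's' in which: r.append(proj(s,F(v,[b for a,b in S]))-(np.array([a for a,b in S])/4+[239.6,189.6]))
    return np.concatenate(r).ravel()
for wh in ["t","s","ts"]:
    o=least_squares(res,[.62,-.05,-.21],args=(wh,),loss="soft_l1"); print(wh,o.x); print(res(o.x,wh).reshape(-1,2).round(1).tolist())
    print("face",F(o.x,[(0,122,36),(0,60,36),(0,-60.5,16),(98.5,-64.5,4)]))
    if wh=="ts": 
        np.save("fp.npy",o.x)
        for p,n in((t,"top"),(s,"scene")): print(n,proj(p,F(o.x,[(0,122,36)])))
E
```

```text
t [ 0.6105 -0.0253 -0.212 ]
[[-0.4, 0.0], [0.5, -0.5], [0.1, -0.2], [-0.8, -0.9], [0.0, -0.8], [-0.6, -0.1], [0.5, 1.2], [0.4, -0.3], [0.3, 0.6], [0.9, 1.8], [-1.7, 1.1], [1.9, 0.1], [-2.7, -1.7]]
face [[ 0.6361  0.094   0.036 ]
 [ 0.6231  0.0334  0.036 ]
 [ 0.5978 -0.0844  0.016 ]
 [ 0.6932 -0.1091  0.004 ]]
s [ 0.6139 -0.0271 -0.2149]
[[0.5, 0.1], [0.5, 0.5], [0.1, 0.2], [-0.1, -0.4], [-0.1, -0.6], [-0.9, -0.1], [-0.3, 0.0]]
face [[ 0.6399  0.0921  0.036 ]
 [ 0.6267  0.0315  0.036 ]
 [ 0.601  -0.0862  0.016 ]
 [ 0.6964 -0.1111  0.004 ]]
ts [ 0.6114 -0.0257 -0.2123]
[[-0.1, -0.4], [0.7, -1.0], [0.3, -0.7], [-0.6, -1.4], [0.2, -1.4], [-0.4, -0.6], [0.7, 0.7], [0.6, -0.8], [0.5, 0.1], [1.1, 1.2], [-1.5, 0.6], [2.1, -0.4], [-2.5, -2.2], [-0.0, -1.0], [0.0, -0.6], [-0.2, -0.9], [-0.5, -1.4], [-0.7, -1.4], [-1.4, -0.8], [-0.7, -0.8]]
face [[ 0.6371  0.0936  0.036 ]
 [ 0.6241  0.033   0.036 ]
 [ 0.5987 -0.0848  0.016 ]
 [ 0.6941 -0.1095  0.004 ]]
top [[239.6626 232.3983]]
scene [[364.5429 219.677 ]]
```

```bash
cat > d.py <<'E'
# usage: d.py fx fy z(mm, feeder frame) [sgn]
from h import *
import sys
from scipy.spatial.transform import Rotation as Ro
np.set_printoptions(precision=4,suppress=True)
v=np.load("fp.npy");c,q=np.cos(v[2]),np.sin(v[2])
fx,fy,z=[float(a)/1000 for a in sys.argv[1:4]]; sg=float(sys.argv[4]) if len(sys.argv)>4 else 1
P=np.array([v[0]+c*fx-q*fy,v[1]+q*fx+c*fy,z])
o=manip.get_obs();R=Ro.from_quat(o["ee_rot"])
ex=sg*np.array([-q,c,0]);ez=np.array([0,0,-1.]);G=Ro.from_matrix(np.c_[ex,np.cross(ez,ex),ez])
d=o["position"]-[v[0],v[1],0]
print("t",o["clock"],"feeder pos mm",1000*np.array([c*d[0]+q*d[1],-q*d[0]+c*d[1],d[2]]),"target",P)
print("shift tool mm (current axes)",R.inv().apply(P-o["position"])*1000,"rotvec",(R.inv()*G).as_rotvec(),"shift goal axes",G.inv().apply(P-o["position"])*1000)
print("q",o["joint_pos"],"F",o["ft_force"],"grip",o["grip_width"])
E
python3 d.py 0 160 120 1;python3 d.py 0 160 120 -1
```

```text
t 1.4 feeder pos mm [-588.407   521.1585  239.3618] target [0.6451 0.1307 0.12  ]
shift tool mm (current axes) [-596.746  -347.2274  119.3016] rotvec [ 0.0001 -0.0001  1.5473] shift goal axes [-361.1585  588.407   119.3618]
q [-1.3576  0.3322 -0.0647  1.4601  0.0216  1.3499 -0.0885] F [-0.4411  0.1154  0.7058] grip 0.9986197787215064
t 1.4 feeder pos mm [-588.407   521.1585  239.3618] target [0.6451 0.1307 0.12  ]
shift tool mm (current axes) [-596.746  -347.2274  119.3016] rotvec [ 0.0001  0.0001 -1.5943] shift goal axes [ 361.1585 -588.407   119.3618]
q [-1.3576  0.3322 -0.0647  1.4601  0.0216  1.3499 -0.0885] F [-0.4411  0.1154  0.7058] grip 0.9986197787215064
```

Emit:
arm_command(targets="-40 -23 2 0 0 0;-40 -23 2 0 0 0;-40 -23 2 0 0 0;-40 -23 2 0 0 0;-40 -23 2 0 0 0", grip=0)

```text
clock: 2.02
position: [0.3146, 0.4481, 0.2295]
ee_rot: [0.118, 0.993, 0.0, 0.0]
ft_force: [-0.4, -0.5, 0.3]
grip_width: -0.002
```

```bash
python3 d.py 0 160 120 1
```

```text
t 2.025 feeder pos mm [-389.9554  400.5785  229.4543] target [0.6451 0.1307 0.12  ]
shift tool mm (current axes) [-395.5042 -231.3906  109.3542] rotvec [ 0.0005 -0.0004  1.5473] shift goal axes [-240.5785  389.9554  109.4543]
q [-1.092   0.1655  0.0559  1.6875 -0.0097  1.2884  0.3009] F [-0.4458 -0.542   0.2846] grip -0.0018596914792016195
```

Emit:
arm_command(targets="-40 -23 4 0 0 0;-40 -23 4 0 0 0;-40 -23 4 0 0 0;-40 -23 4 0 0 0;-40 -23 4 0 0 0")

```text
clock: 2.65
position: [0.4822, 0.2896, 0.2094]
ee_rot: [0.118, 0.993, 0.0, 0.0]
ft_force: [0.5, 0.9, 0.3]
grip_width: 0.001
```

Emit:
arm_command(targets="-40 -23 4 0 0 0;-40 -23 4 0 0 0;-40 -23 4 0 0 0;-40 -23 4 0 0 0;-36 -23 4 0 0 0.18")

```text
clock: 3.28
position: [0.646, 0.1318, 0.1892]
ee_rot: [0.208, 0.978, 0.0, 0.0]
ft_force: [-0.0, 0.7, 0.0]
grip_width: 0.0
```

Emit:
arm_command(targets="0 0 0 0 0 0.18;0 0 0 0 0 0.18;0 0 0 0 0 0.18;0 0 0 0 0 0.18;0 0 0 0 0 0.18")

```text
clock: 3.9
position: [0.6449, 0.1332, 0.1893]
ee_rot: [0.614, 0.79, 0.0, -0.0]
ft_force: [0.3, 0.2, 0.1]
grip_width: -0.002
```

```bash
python3 d.py 0 160 120 1
```

```text
t 3.9 feeder pos mm [ -0.7403 162.3492 189.2915] target [0.6451 0.1307 0.12  ]
shift tool mm (current axes) [-2.4465 -0.3856 69.291 ] rotvec [-0.     -0.0002  0.4615] shift goal axes [-2.3492  0.7403 69.2915]
q [-0.6578  0.4688  0.5312  1.4556 -0.2413  1.2824  0.1441] F [0.2831 0.1682 0.0897] grip -0.0017834241174343034
```

Emit:
arm_command(targets="0 0 0 0 0 0.154;0 0 0 0 0 0.154;0 0 0 0 0 0.154;0 0 30 0 0 0;0 0 30 0 0 0")

```text
clock: 4.53
position: [0.6451, 0.1334, 0.1288]
ee_rot: [0.776, 0.63, 0.0, 0.0]
ft_force: [-0.3, -0.3, -0.3]
grip_width: -0.0
```

```bash
python3 - <<'E'
from h import *
import pickle
p=cam("wrist");save(p,"w1");pickle.dump(p,open("w1.pkl","wb"))
r=manip.search_frame(p,"plunger_face");print([(a["p"],w(p,a["xyz"])) for a in r])
v=np.load("fp.npy");c,q=np.cos(v[2]),np.sin(v[2])
def F(X): X=np.array(X,float)/1000; return np.c_[v[0]+c*X[:,0]-q*X[:,1],v[1]+q*X[:,0]+c*X[:,1],X[:,2]]
f=p["frame"].copy()
for X in [(0,122,36),(0,122,56),(0,109,56),(20,122,36),(-20,122,36),(31,31,71.5),(-31,31,71.5),(31,-31,71.5),(-31,-31,71.5),(58,-98.5,22),(-58,-98.5,22),(145.5,23,13),(-145.5,23,13)]:
    uv=proj(p,F([X]))[0]; print(X,uv)
    if abs(uv).max()<2000: cv2.circle(f,tuple(int(a) for a in uv),3,(255,0,255),-1)
save(p,"w1o",f)
E
python3 d.py 0 160 120 1
```

```text
[(0.59, array([0.61819592, 0.0168423 , 0.01964721])), (0.35, array([ 0.71517619, -0.02251986,  0.0060937 ]))]
(0, 122, 36) [319.73236564 300.47738476]
(0, 122, 56) [319.92959651 313.68732814]
(0, 109, 56) [319.79524159 331.10933312]
(20, 122, 36) [347.41401906 300.61228475]
(-20, 122, 36) [292.04538402 300.35616054]
(31, 31, 71.5) [364.04181944 444.14940988]
(-31, 31, 71.5) [274.29252188 443.78331672]
(31, -31, 71.5) [360.75221724 512.70372499]
(-31, -31, 71.5) [276.51427437 512.38417463]
(58, -98.5, 22) [380.66387444 512.71928624]
(-58, -98.5, 22) [255.33746611 512.2500299 ]
(145.5, 23, 13) [488.07871659 395.34021334]
(-145.5, 23, 13) [149.24954724 393.90451161]
t 4.625 feeder pos mm [ -2.5775 161.7903 126.0387] target [0.6451 0.1307 0.12  ]
shift tool mm (current axes) [-1.7901  2.5959  6.0309] rotvec [-0.0047  0.0024  0.0056] shift goal axes [-1.7903  2.5775  6.0387]
q [-0.7045  0.5379  0.5948  1.5263 -0.3152  1.1799 -0.2597] F [-0.2756  0.2277 -0.3221] grip 0.0002936255250974561
```

View pics/w1o.png

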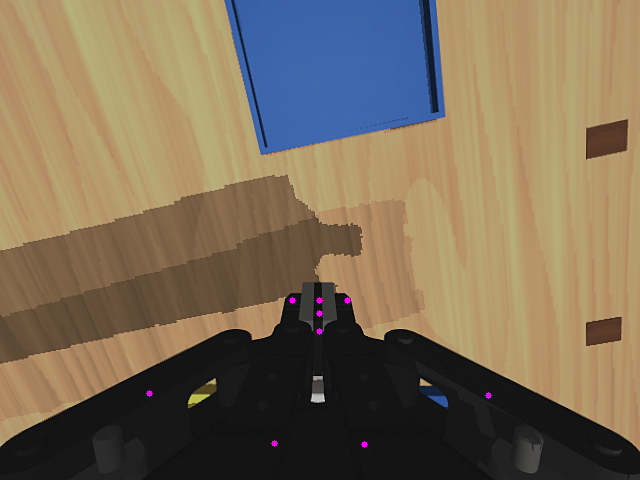

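Emit:
arm_command(targets="0 1 30 0 0 0;0 1 30 0 0 0;-4 0 29 0 0 0;-12 0 0 0 0 0;0 0 0 0 0 0")

```text
clock: 5.25
position: [0.6446, 0.1152, 0.0424]
ee_rot: [0.777, 0.629, 0.001, 0.001]
ft_force: [-0.2, 0.5, 1.0]
grip_width: -0.004
```

```bash
python3 d.py 0 60 36 1; python3 - <<'E'
from h import *
p=cam("scene");q=cam("top")
a=cv2.resize(p["frame"][180:330,240:420],(720,600),interpolation=cv2.INTER_CUBIC);save(p,"s2",a)
a=cv2.resize(q["frame"][150:330,180:400],(733,600),interpolation=cv2.INTER_CUBIC);save(p,"t2",a)
E
```

```text
t 5.25 feeder pos mm [  2.7218 144.6772  42.3526] target [0.6241 0.033  0.036 ]
shift tool mm (current axes) [-84.6698  -3.0005   6.3254] rotvec [ 0.002  -0.0003  0.0031] shift goal axes [-84.6772  -2.7218   6.3526]
q [-0.6566  0.621   0.559   1.599  -0.3683  1.0266 -0.1985] F [-0.2037  0.4594  1.0281] grip -0.0039048169542965604
```

View pics/s2.png

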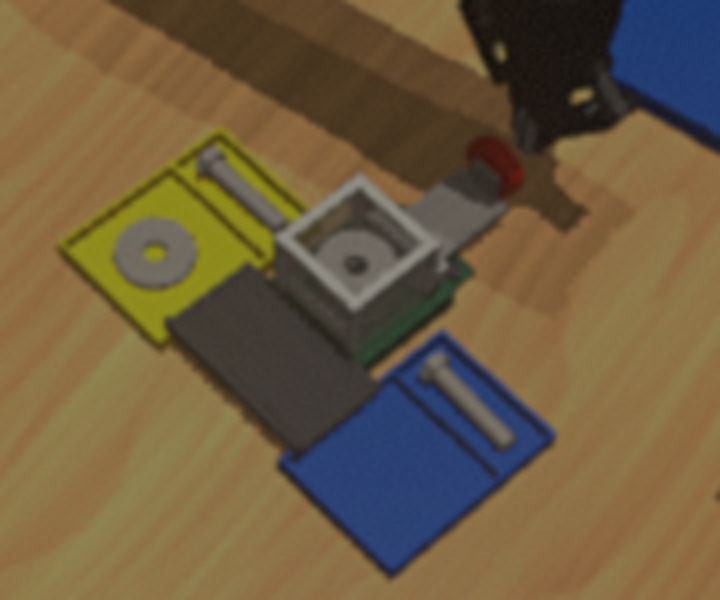

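View pics/t2.png

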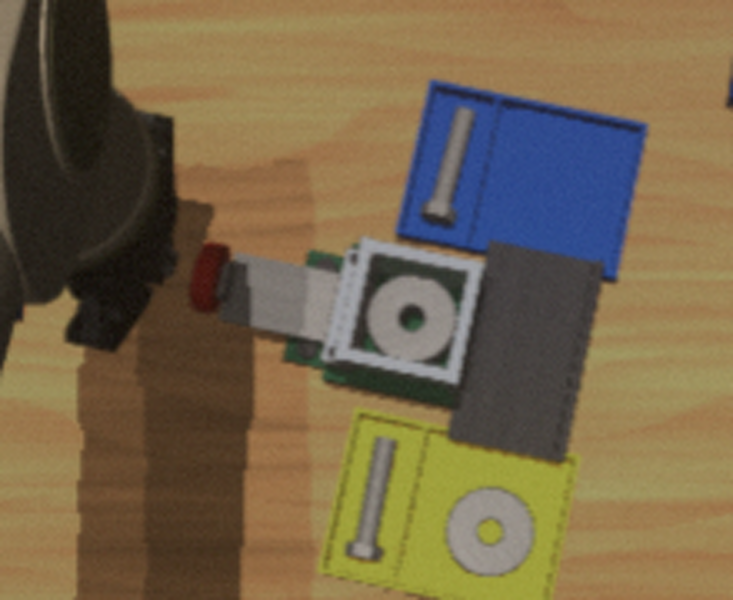

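```bash
python3 d.py 0 60 36 1
```

```text
t 5.35 feeder pos mm [  2.5412 146.4105  42.3475] target [0.6241 0.033  0.036 ]
shift tool mm (current axes) [-86.4074  -2.9591   6.2072] rotvec [ 0.0024 -0.0015  0.0047] shift goal axes [-86.4105  -2.5412   6.3475]
q [-0.6576  0.6211  0.5578  1.5983 -0.369   1.0261 -0.1989] F [-0.0629 -0.0366  0.4731] grip 0.001481064665377756
```

Emit:
arm_command(targets="-5 -2.5 6 0 0 0.005;-5 0 0 0 0 0;-5 0 0 0 0 0;0 0 0 0 0 0")

```text
clock: 5.85
position: [0.638, 0.1037, 0.0343]
ee_rot: [0.778, 0.628, 0.001, -0.0]
ft_force: [1.9, 5.3, -1.9]
grip_width: 0.0
```

```bash
python3 d.py 0 60 36 1
```

```text
t 5.85 feeder pos mm [ -1.2484 132.0397  34.3279] target [0.6241 0.033  0.036 ]
shift tool mm (current axes) [-72.0381   1.2013  -1.7733] rotvec [-0.0001 -0.0014  0.0007] shift goal axes [-72.0397   1.2484  -1.6721]
q [-0.6447  0.616   0.5576  1.6264 -0.3719  1.0063 -0.18  ] F [ 1.872   5.3173 -1.886 ] grip 0.0004386202696755493
```

Emit:
arm_command(targets="-8 0.3 -0.3 0 0 0;-8 0.3 -0.3 0 0 0;-8 0.3 -0.3 0 0 0;-8 0.3 -0.3 0 0 0;-8 0 -0.3 0 0 0")

```text
clock: 6.48
position: [0.6305, 0.0695, 0.0345]
ee_rot: [0.776, 0.63, 0.002, -0.002]
ft_force: [5.6, 18.6, -13.2]
grip_width: 0.004
```

```bash
python3 d.py 0 70 36 1
```

```text
t 6.475 feeder pos mm [-1.4107 97.0287 34.5384] target [0.6262 0.0428 0.036 ]
shift tool mm (current axes) [-27.027    1.2698  -1.6145] rotvec [-0.0017 -0.0056  0.0051] shift goal axes [-27.0287   1.4107  -1.4616]
q [-0.6033  0.5931  0.5624  1.6615 -0.3706  0.9942 -0.1202] F [  5.6231  18.5923 -13.1684] grip 0.0036068464277179985
```

Emit:
arm_command(targets="-5 0 0.5 0 0 0;-5 0 0.5 0 0 0;-5 0 0 0 0 0;-4 0 0 0 0 0;0 0 0 0 0 0")

```text
clock: 7.1
position: [0.6261, 0.049, 0.0344]
ee_rot: [0.777, 0.63, 0.001, -0.002]
ft_force: [-2.9, 11.9, -1.7]
grip_width: -0.002
```

```bash
python3 d.py 0 70 36 1
```

```text
t 7.1 feeder pos mm [-1.3914 76.0711 34.4245] target [0.6262 0.0428 0.036 ]
shift tool mm (current axes) [-6.0695  1.367  -1.6027] rotvec [-0.0025 -0.0039  0.0034] shift goal axes [-6.0711  1.3914 -1.5755]
q [-0.5807  0.5832  0.5681  1.6785 -0.368   0.9892 -0.0909] F [-2.942  11.8627 -1.7151] grip -0.002344465199112321
```

Emit:
arm_command(targets="-3 0 0 0 0 0;-3 0 0 0 0 0;-2 0 0 0 0 0;0 0 0 0 0 0")

```text
clock: 7.6
position: [0.6249, 0.0436, 0.0345]
ee_rot: [0.776, 0.63, 0.002, -0.003]
ft_force: [0.6, 18.1, -2.2]
grip_width: -0.003
```

```bash
python3 d.py 0 70 36 1; python3 - <<'E'
from h import *
p=cam("scene");q=cam("top")
a=cv2.resize(p["frame"][180:330,240:420],(720,600),interpolation=cv2.INTER_CUBIC);save(p,"s3",a)
a=cv2.resize(q["frame"][150:330,180:400],(733,600),interpolation=cv2.INTER_CUBIC);save(p,"t3",a)
E
```

```text
t 7.6 feeder pos mm [-1.4487 70.5125 34.4548] target [0.6262 0.0428 0.036 ]
shift tool mm (current axes) [-0.5103  1.4425 -1.5517] rotvec [-0.0022 -0.0063  0.0053] shift goal axes [-0.5125  1.4487 -1.5452]
q [-0.5723  0.5793  0.568   1.6839 -0.369   0.9866 -0.0785] F [ 0.5685 18.1303 -2.2003] grip -0.0027652541167026445
```

View pics/s3.png

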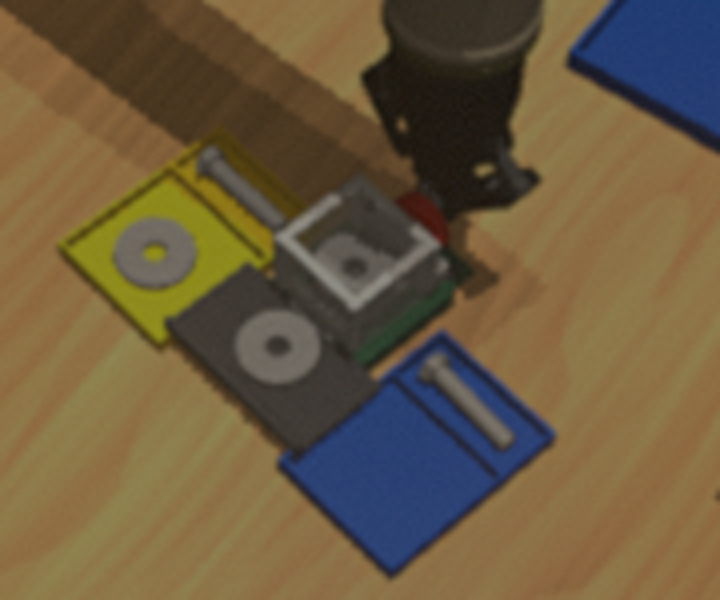

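View pics/t3.png

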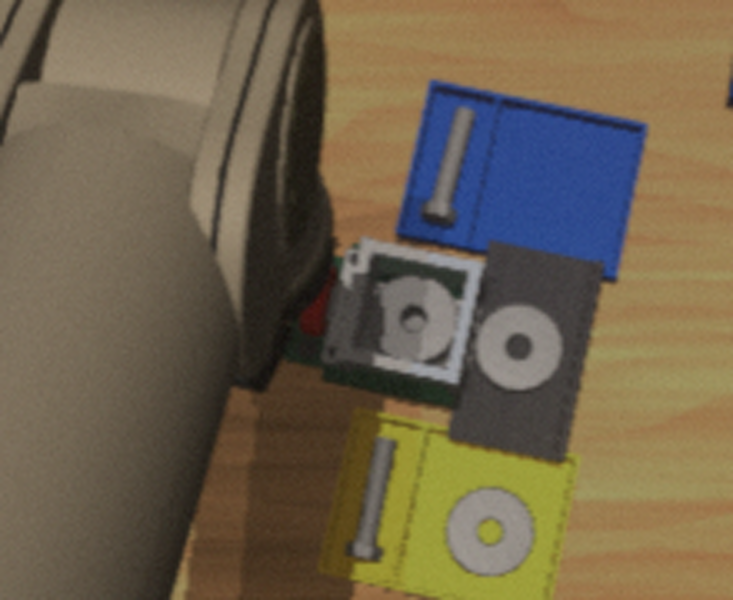

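Emit:
arm_command(targets="-2 0 0 0 0 0;-1 0 0 0 0 0;0 0 0 0 0 0")

```text
clock: 8.07
position: [0.6248, 0.0435, 0.0345]
ee_rot: [0.776, 0.631, 0.003, -0.004]
ft_force: [2.6, 25.2, -5.0]
grip_width: -0.0
```

```bash
python3 d.py 0 70 36 1
```

```text
t 8.075 feeder pos mm [-1.4811 70.4334 34.5121] target [0.6262 0.0428 0.036 ]
shift tool mm (current axes) [-0.4307  1.4753 -1.4944] rotvec [-0.0017 -0.0092  0.0075] shift goal axes [-0.4334  1.4811 -1.4879]
q [-0.5699  0.5778  0.5664  1.6852 -0.3708  0.9852 -0.0739] F [ 2.6416 25.2428 -5.02  ] grip -0.0003615562046081082
```

Hard stop reached (force rose, no movement). Back off.

Emit:
arm_command(targets="8 0 0 0 0 0;14 0 0 0 0 0;16 0 0 0 0 0;16 0 0 0 0 0;16 0 0 0 0 0")

```text
clock: 8.7
position: [0.6395, 0.1034, 0.0349]
ee_rot: [0.778, 0.628, 0.0, 0.0]
ft_force: [0.4, 3.3, -2.3]
grip_width: 0.003
```

Emit:
arm_command(targets="12 0 0 0 0 0;6 0 -20 0 0 0;0 0 -40 0 0 0;0 0 -40 0 0 0;0 0 0 0 0 0")

```text
clock: 9.32
position: [0.6454, 0.1193, 0.14]
ee_rot: [0.778, 0.628, 0.003, 0.002]
ft_force: [-0.3, 0.8, -0.5]
grip_width: 0.005
```

```bash
python3 d.py -70 -60.5 140 1; python3 - <<'E'
from h import *
p=cam("scene");q=cam("top")
a=cv2.resize(p["frame"][180:330,240:420],(720,600),interpolation=cv2.INTER_CUBIC);save(p,"s4",a)
a=cv2.resize(q["frame"][150:330,180:400],(733,600),interpolation=cv2.INTER_CUBIC);save(p,"t4",a)
v=np.load("fp.npy");c,qq=np.cos(v[2]),np.sin(v[2])
for pp,uv in((p,np.array([[278,347]])/4+[239.6,179.6]),(q,np.array([[519,347]])*.3+[179.7,149.7])):
    d=onz(pp,uv,.022)[0]-[v[0],v[1],0]; print(1000*np.array([c*d[0]+qq*d[1],-qq*d[0]+c*d[1]]))
E
```

```text
t 9.325 feeder pos mm [  2.6367 148.8314 140.0248] target [ 0.5302 -0.0701  0.14  ]
shift tool mm (current axes) [-209.417   -72.3817   -1.0628] rotvec [ 0.0065 -0.0029 -0.0012] shift goal axes [-209.3314  -72.6367    0.0248]
q [-0.6957  0.5165  0.6079  1.5269 -0.3094  1.1881 -0.2484] F [-0.3211  0.8053 -0.5199] grip 0.0052461772242722105
[  1.27986621 -59.92989834]
[ -0.59319414 -60.02689829]
```

View pics/s4.png

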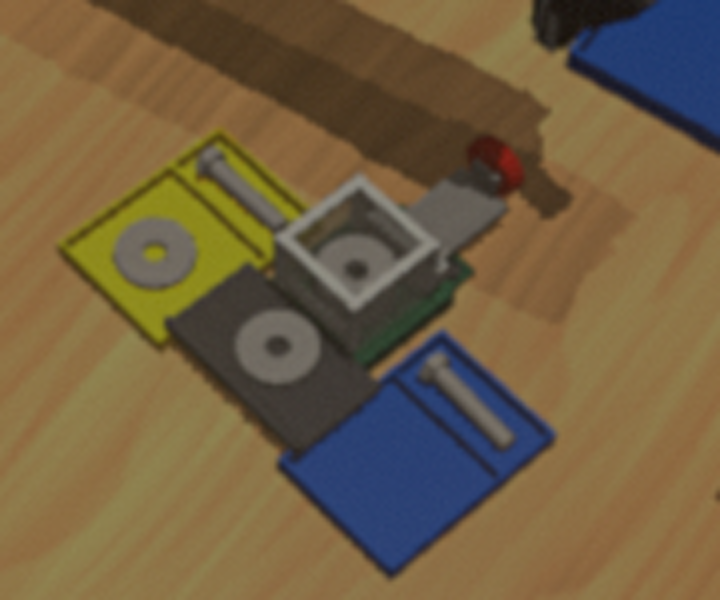

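View pics/t4.png

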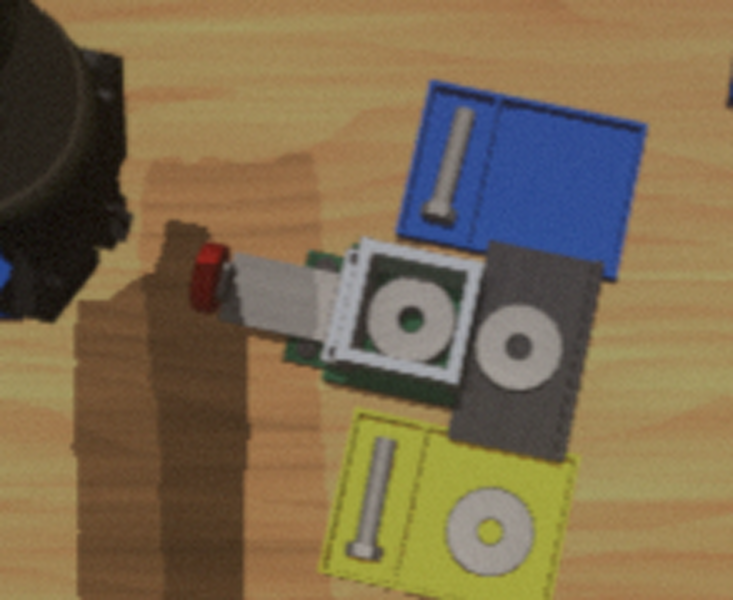

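Emit:
arm_command(targets="-42 -10 0 0.006 -0.003 0;-42 -10 0 0 0 0;-42 -10 0 0 0 0;-42 -10 0 0 0 0;-41 -11 0 0 0 0")

```text
clock: 10.05
position: [0.5477, -0.075, 0.1349]
ee_rot: [0.778, 0.628, -0.004, -0.002]
ft_force: [1.2, -0.5, -0.3]
grip_width: 0.002
```

Emit:
arm_command(targets="0 0 0 0 0 0;0 0 20 0 0 0")

```text
clock: 10.3
position: [0.5496, -0.0734, 0.116]
ee_rot: [0.778, 0.628, -0.002, -0.001]
ft_force: [0.5, 1.1, 0.4]
grip_width: 0.002
```

```bash
python3 d.py -50 -60.5 27 1
```

```text
t 10.3 feeder pos mm [-50.3289 -59.7033 116.0133] target [ 0.5498 -0.0743  0.027 ]
shift tool mm (current axes) [-0.6217  0.7192 89.0124] rotvec [-0.0044  0.002  -0.0004] shift goal axes [-0.7967  0.3289 89.0133]
q [-0.5332  0.3348  0.6927  1.8235 -0.2393  1.0733  0.0357] F [0.5046 1.0678 0.4394] grip 0.0017557030791877535
```

Emit:
arm_command(targets="0 0 25 -0.004 0.002 0;0 0 25 0 0 0;0 0 20 0 0 0;0 0 10 0 0 0;0 0 0 0 0 0")

```text
clock: 10.92
position: [0.5485, -0.0734, 0.0351]
ee_rot: [0.778, 0.628, -0.001, -0.001]
ft_force: [-0.4, -0.2, 0.5]
grip_width: -0.001
```

```bash
python3 d.py -50 -60.5 26.5 1;  python3 - <<'E'
from h import *
p=cam("scene")
a=cv2.resize(p["frame"][180:330,240:420],(720,600),interpolation=cv2.INTER_CUBIC);save(p,"s5",a)
E
```

```text
t 10.925 feeder pos mm [-51.4639 -59.9629  35.0746] target [ 0.5498 -0.0743  0.0265]
shift tool mm (current axes) [-0.5258  1.4895  8.5709] rotvec [-0.003   0.0014  0.0003] shift goal axes [-0.5371  1.4639  8.5746]
q [-0.4818  0.4492  0.6405  1.8838 -0.3311  0.9194  0.1039] F [-0.3668 -0.1854  0.4761] grip -0.0008210052963731608
```

View pics/s5.png

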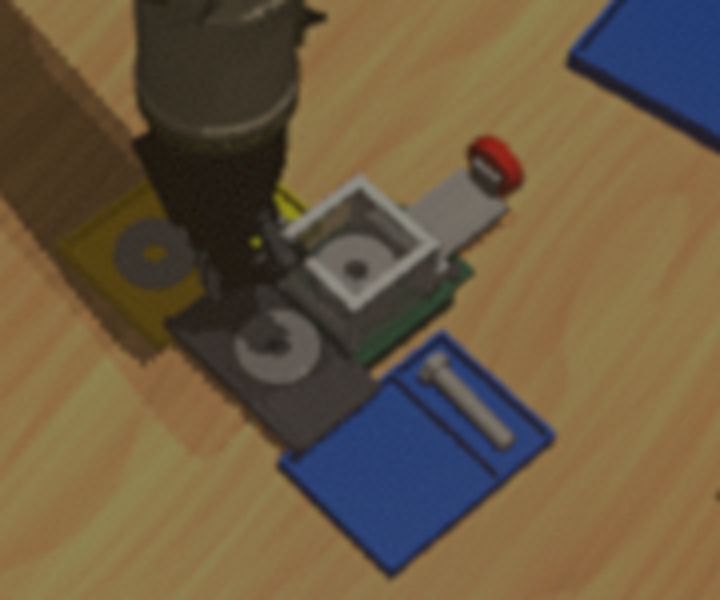

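Emit:
arm_command(targets="-0.5 0 4 -0.003 0 0;0 0 4 0 0 0;0 2 0.3 0 0 0;0 0 0 0 0 0")

```text
clock: 11.48
position: [0.5508, -0.0745, 0.0273]
ee_rot: [0.778, 0.628, 0.0, 0.001]
ft_force: [-0.2, 0.2, -0.2]
grip_width: -0.002
```

```bash
python3 d.py -40 -60.5 26.5 1
```

```text
t 11.475 feeder pos mm [-48.9719 -60.4638  27.3294] target [ 0.5596 -0.0764  0.0265]
shift tool mm (current axes) [-0.038   8.9708  0.8406] rotvec [0.0012 0.0009 0.0003] shift goal axes [-0.0362  8.9719  0.8294]
q [-0.4734  0.4633  0.6335  1.8848 -0.3426  0.9021  0.1133] F [-0.2388  0.2062 -0.2231] grip -0.002356197786103901
```

Emit:
arm_command(targets="0 4 0.4 0 0 0;0 5 0 0 0 0;0 6 0 0 0 0;0 6 0 0 0 0;0 6 0 0 0 0")

```text
clock: 12.1
position: [0.5772, -0.0802, 0.0268]
ee_rot: [0.778, 0.628, -0.0, 0.0]
ft_force: [-1.9, -0.4, 0.5]
grip_width: 0.003
```

Emit:
arm_command(targets="0 6 0 0 0 0;0 6 0 0 0 0;0 6 0 0 0 0;0 6 0 0 0 0;0 0 0 0 0 0")

```text
clock: 12.72
position: [0.601, -0.0853, 0.0269]
ee_rot: [0.778, 0.628, 0.0, 0.001]
ft_force: [0.1, -1.2, 0.4]
grip_width: 0.002
```

```bash
python3 d.py 50 -60.5 26.5 1;  python3 - <<'E'
from h import *
p=cam("scene");q=cam("top")
a=cv2.resize(p["frame"][180:330,240:420],(720,600),interpolation=cv2.INTER_CUBIC);save(p,"s6",a)
a=cv2.resize(q["frame"][150:330,180:400],(733,600),interpolation=cv2.INTER_CUBIC);save(p,"t6",a)
E
```

```text
t 12.725 feeder pos mm [  2.3472 -60.5474  26.8777] target [ 0.6476 -0.0953  0.0265]
shift tool mm (current axes) [ 0.0372 47.6521  0.452 ] rotvec [0.0016 0.0011 0.0002] shift goal axes [ 0.0474 47.6528  0.3777]
q [-0.412   0.5624  0.6113  1.7459 -0.3831  0.9536  0.1399] F [ 0.1338 -1.1784  0.4136] grip 0.001965937373123945
```

View pics/s6.png

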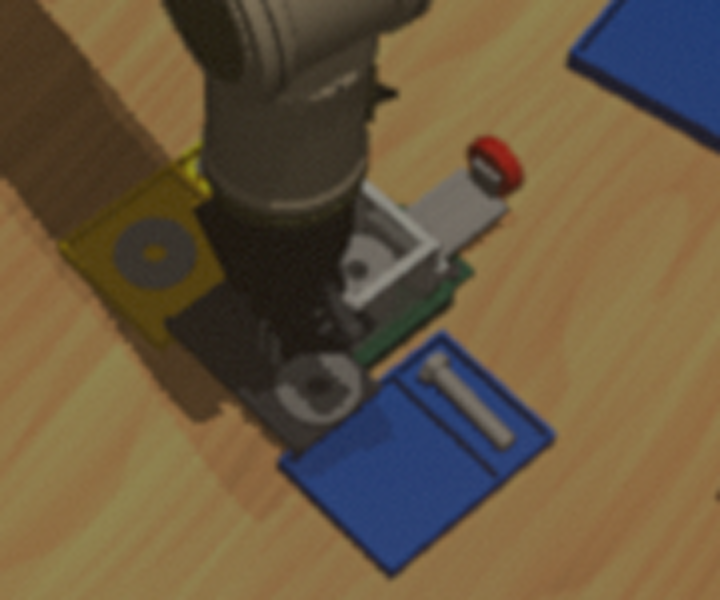

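Emit:
arm_command(targets="0 6 0.3 0 0 0;0 6 0 0 0 0;0 6 0 0 0 0;0 6 0 0 0 0;0 6 0 0 0 0")

```text
clock: 13.45
position: [0.6301, -0.0916, 0.0266]
ee_rot: [0.778, 0.628, -0.0, 0.001]
ft_force: [-0.8, 0.9, 2.6]
grip_width: 0.001
```

Emit:
arm_command(targets="0 6 0 0 0 0;0 6 0 0 0 0;0 5 0 0 0 0;0 0 0 0 0 0")

```text
clock: 13.95
position: [0.6468, -0.0952, 0.0266]
ee_rot: [0.778, 0.628, 0.0, 0.001]
ft_force: [-0.1, 0.8, 0.1]
grip_width: -0.001
```

```bash
python3 d.py 50 -60.5 26.5 1;  python3 - <<'E'
from h import *
p=cam("scene");q=cam("top")
a=cv2.resize(p["frame"][180:330,240:420],(720,600),interpolation=cv2.INTER_CUBIC);save(p,"s7",a)
E
```

```text
t 13.95 feeder pos mm [ 49.1948 -60.5305  26.5857] target [ 0.6476 -0.0953  0.0265]
shift tool mm (current axes) [0.0304 0.8051 0.0868] rotvec [0.0014 0.0011 0.0002] shift goal axes [0.0305 0.8052 0.0857]
q [-0.3589  0.6509  0.5944  1.6107 -0.4118  1.0067  0.1514] F [-0.1157  0.7808  0.0596] grip -0.0008025449319558675
```

View pics/s7.png

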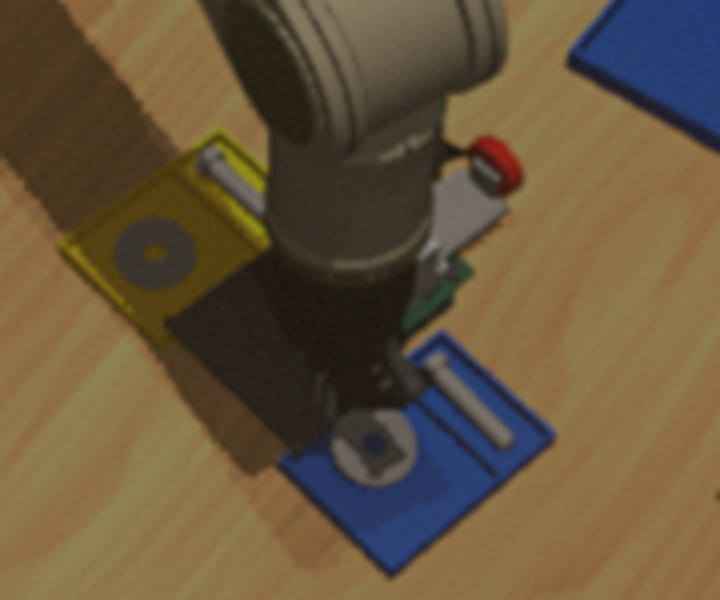

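Emit:
arm_command(targets="0 -4 0 0 0 0;0 0 -30 0 0 0;0 0 -45 0 0 0;0 0 -50 0 0 0;0 -10 -40 0 0 0")

```text
clock: 14.68
position: [0.6326, -0.092, 0.1937]
ee_rot: [0.778, 0.628, 0.0, 0.001]
ft_force: [0.6, 1.6, 0.0]
grip_width: 0.004
```

Emit:
arm_command(targets="40 -30 -10 0 0 0;50 -30 0 0 0 0;50 -20 0 0 0 0;50 -20 0 0 0 0;50 -20 0 0 0 0")

```text
clock: 15.3
position: [0.5649, 0.1696, 0.2015]
ee_rot: [0.778, 0.628, 0.0, 0.0]
ft_force: [1.2, 1.0, 0.5]
grip_width: 0.0
```

```bash
python3 d.py 50 -60.5 26.5 1;  python3 - <<'E'
from h import *
p=cam("scene");q=cam("top")
a=cv2.resize(p["frame"][180:330,240:420],(720,600),interpolation=cv2.INTER_CUBIC);save(p,"s8",a)
a=cv2.resize(q["frame"][150:330,180:400],(733,600),interpolation=cv2.INTER_CUBIC);save(p,"t8",a)
E
```

```text
t 15.3 feeder pos mm [-86.6405 181.0711 201.4774] target [ 0.6476 -0.0953  0.0265]
shift tool mm (current axes) [-241.5781  136.3836  175.1681] rotvec [0.0011 0.0002 0.0003] shift goal axes [-241.5711  136.6405  174.9774]
q [-0.8682  0.3067  0.6094  1.64   -0.1823  1.2516 -0.4354] F [1.1731 1.0135 0.5113] grip 0.000497565387639258
```

View pics/s8.png

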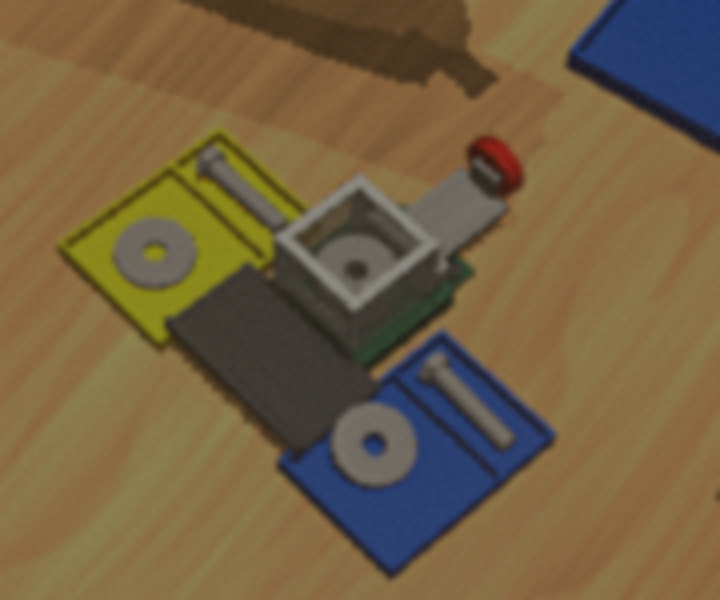

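View pics/t8.png

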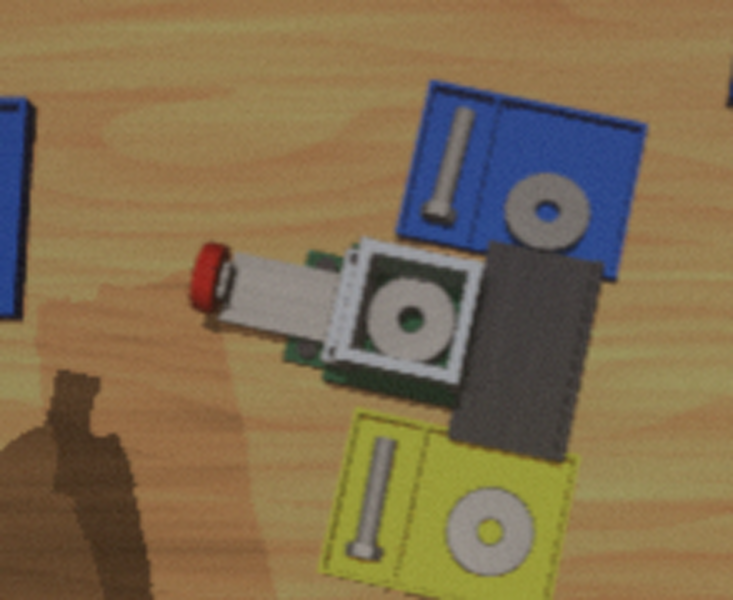

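```bash
python3 - <<'E'
from h import *
v=np.load("fp.npy");c,s=np.cos(v[2]),np.sin(v[2])
def inv(P): d=P-[v[0],v[1],0]; return 1000*np.array([c*d[0]+s*d[1],-s*d[0]+c*d[1],d[2]])
def F(X): X=np.array(X,float)/1000; return np.c_[v[0]+c*X[:,0]-s*X[:,1],v[1]+s*X[:,0]+c*X[:,1],X[:,2]]
a=np.linspace(0,2*np.pi,60)
for n,uv,roi,sc in(("scene",np.array([373,444])/4+[239.6,179.6],(180,330,240,420),4),("top",np.array([547,211])*.3+[179.7,149.7],(150,330,180,400),10/3)):
    p=cam(n); P=inv(onz(p,[uv],.010)[0]); print(n,"feeder",P, "triang ray",ray(p,[uv]))
    r0,r1,c0,c1=roi; im=cv2.resize(p["frame"][r0:r1,c0:c1],None,fx=sc*2,fy=sc*2,interpolation=cv2.INTER_CUBIC)
    for rad in(25,7):
        q=proj(p,F(np.c_[P[0]+rad*np.cos(a),P[1]+rad*np.sin(a),0*a+10]))
        cv2.polylines(im,[np.int32(((q-[c0,r0])+.5)*sc*2)],True,(255,0,0),1)
    e=proj(p,F([(58,-31,16),(58,-98.5,16)])); cv2.polylines(im,[np.int32(((e-[c0,r0])+.5)*sc*2)],False,(0,255,0),1)
    u=((uv-[c0,r0])*sc*2).astype(int); save(p,"z_"+n,im[max(0,u[1]-200):u[1]+200,u[0]-250:u[0]+250])
E
```

```text
scene feeder [ 79.96945819 -58.21345615  10.        ] triang ray (array([ 1.0028341 , -0.66792087,  1.20199284]), array([[-0.24012122,  0.41938545, -0.87933426]]))
top feeder [ 82.28141815 -59.55746614  10.        ] triang ray (array([ 0.47768509, -0.06912656,  0.85899976]), array([[ 0.23160419, -0.03686325, -0.97522817]]))
```

View pics/z_scene.png

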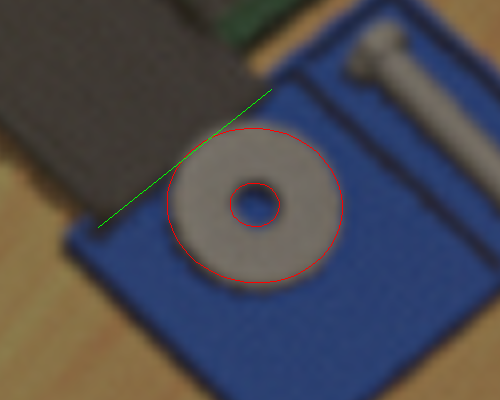

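View pics/z_top.png

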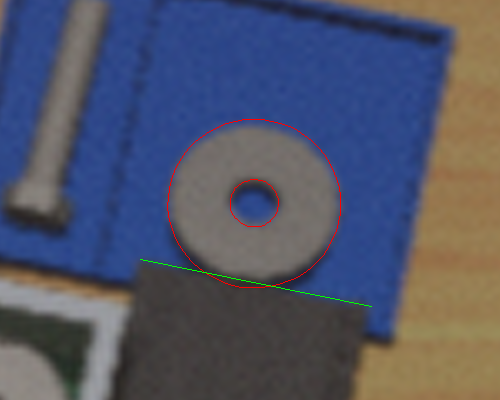

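The overlay shows the washer foreshortened across the shelf end, so it isn't flat: its trailing edge (x≈57 mm) still leans on the shelf edge. I'll push it about 10 mm further.

Emit:
arm_command(targets="-48 23 8 0 0 0;-48 23 8 0 0 0;-48 23 8 0 0 0;-48 23 8 0 0 0;-49 22 8 0 0 0")

```text
clock: 16.12
position: [0.6262, -0.0952, 0.1616]
ee_rot: [0.779, 0.628, 0.0, 0.001]
ft_force: [1.2, 0.8, 0.0]
grip_width: -0.003
```

Emit:
arm_command(targets="0 0 20 0 0 0;0 0 30 0 0 0;0 0 30 0 0 0;0 0 20 0 0 0;0 0 0 0 0 0")

```text
clock: 16.75
position: [0.6255, -0.0919, 0.0604]
ee_rot: [0.778, 0.628, -0.001, -0.0]
ft_force: [0.7, 0.2, 0.7]
grip_width: -0.003
```

```bash
python3 d.py 30 -60 26 1
```

```text
t 16.75 feeder pos mm [ 27.7458 -61.7968  60.3889] target [ 0.6281 -0.0906  0.026 ]
shift tool mm (current axes) [ 1.8496  2.3032 34.3829] rotvec [-0.0014  0.0015 -0.0001] shift goal axes [ 1.7968  2.2542 34.3889]
q [-0.4016  0.5716  0.6307  1.6538 -0.3766  1.0425  0.1339] F [0.6942 0.1678 0.7205] grip -0.0033833708817034443
```

Emit:
arm_command(targets="1 0 14 0 0 0;1 0 13 0 0 0;0 0 7 0 0 0;0 0 0 0 0 0")

```text
clock: 17.25
position: [0.6267, -0.0899, 0.0271]
ee_rot: [0.778, 0.628, -0.0, 0.0]
ft_force: [-0.2, 0.3, -0.3]
grip_width: 0.002
```

```bash
python3 d.py 60 -60 26 1
```

```text
t 17.25 feeder pos mm [ 28.4547 -59.5291  27.054 ] target [ 0.6574 -0.097   0.026 ]
shift tool mm (current axes) [-0.479  31.5451  1.0584] rotvec [0.0001 0.0012 0.0003] shift goal axes [-0.4709 31.5453  1.054 ]
q [-0.3878  0.6141  0.6079  1.6702 -0.4043  0.986   0.1492] F [-0.2247  0.3193 -0.2896] grip 0.002450848687756192
```

Push to centre x ≈ 62.

Emit:
arm_command(targets="0 6 0.8 0 0 0;0 6 0 0 0 0;0 5 0 0 0 0;0 4 0 0 0 0;0 4 0 0 0 0")

```text
clock: 17.88
position: [0.6517, -0.0952, 0.0268]
ee_rot: [0.778, 0.628, -0.0, 0.001]
ft_force: [-0.3, 1.0, 0.9]
grip_width: 0.001
```

Emit:
arm_command(targets="0 4 0 0 0 0;0 5 0 0 0 0;0 0 0 0 0 0")

```text
clock: 18.25
position: [0.6606, -0.0972, 0.0268]
ee_rot: [0.778, 0.628, -0.0, 0.001]
ft_force: [0.4, 0.7, 0.6]
grip_width: -0.002
```

```bash
python3 d.py 62 -60 26 1;  python3 - <<'E'
from h import *
p=cam("scene")
a=cv2.resize(p["frame"][180:330,240:420],(720,600),interpolation=cv2.INTER_CUBIC);save(p,"s9",a)
E
```

```text
t 18.25 feeder pos mm [ 63.1276 -59.5489  26.8156] target [ 0.6594 -0.0974  0.026 ]
shift tool mm (current axes) [-0.45   -1.1287  0.8147] rotvec [0.0012 0.0011 0.0002] shift goal axes [-0.4511 -1.1276  0.8156]
q [-0.349   0.6788  0.5963  1.5686 -0.4238  1.0252  0.1545] F [0.4402 0.7346 0.6119] grip -0.002289157851307111
```

View pics/s9.png

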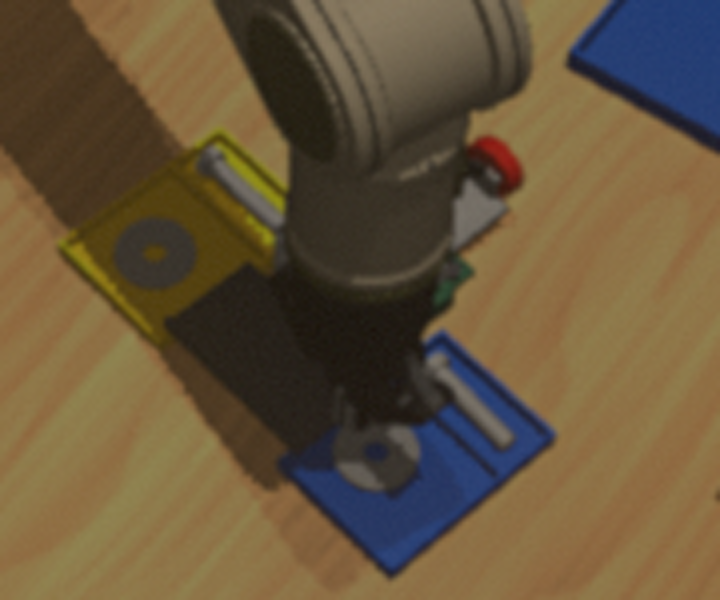

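Emit:
arm_command(targets="0 0 -30 0 0 0;0 0 -45 0 0 0;0 0 -50 0 0 0;0 -10 -40 0 0 0;40 -30 -10 0 0 0")

```text
clock: 18.92
position: [0.6301, -0.0533, 0.205]
ee_rot: [0.78, 0.626, 0.001, 0.003]
ft_force: [0.0, 1.0, -0.6]
grip_width: -0.001
```

Emit:
arm_command(targets="50 -30 0 0 0 0;50 -30 0 0 0 0;50 -20 0 0 0 0;50 -20 0 0 0 0;0 0 0 0 0 0")

```text
clock: 19.55
position: [0.5722, 0.173, 0.2011]
ee_rot: [0.775, 0.631, 0.0, -0.0]
ft_force: [-0.2, -0.3, 0.6]
grip_width: -0.002
```

```bash
cat > chk.py <<'E'
from h import *
import sys
tag=sys.argv[1];CU={"scene":[float(x) for x in sys.argv[2:4]],"top":[float(x) for x in sys.argv[4:6]]}
v=np.load("fp.npy");c,s=np.cos(v[2]),np.sin(v[2])
def inv(P): d=P-[v[0],v[1],0]; return 1000*np.array([c*d[0]+s*d[1],-s*d[0]+c*d[1],d[2]])
def F(X): X=np.array(X,float)/1000; return np.c_[v[0]+c*X[:,0]-s*X[:,1],v[1]+s*X[:,0]+c*X[:,1],X[:,2]]
a=np.linspace(0,2*np.pi,60)
for n,off,roi,sc in(("scene",[239.6,179.6],(180,330,240,420),4),("top",[179.7,149.7],(150,330,180,400),10/3)):
    p=cam(n); uv=np.array(CU[n])/sc+off; P=inv(onz(p,[uv],.010)[0]); print(n,"feeder",P)
    r0,r1,c0,c1=roi; im=cv2.resize(p["frame"][r0:r1,c0:c1],None,fx=sc*2,fy=sc*2,interpolation=cv2.INTER_CUBIC)
    save(p,"full_%s_%s"%(n,tag))
    for rad in(25,7):
        q=proj(p,F(np.c_[P[0]+rad*np.cos(a),P[1]+rad*np.sin(a),0*a+10]))
        cv2.polylines(im,[np.int32(((q-[c0,r0])+.5)*sc*2)],True,(255,0,0),1)
    e=proj(p,F([(58,-31,16),(58,-98.5,16)])); cv2.polylines(im,[np.int32(((e-[c0,r0])+.5)*sc*2)],False,(0,255,0),1)
    u=((uv-[c0,r0])*sc*2).astype(int); save(p,"z_%s_%s"%(n,tag),im[max(0,u[1]-200):u[1]+200,u[0]-250:u[0]+250])
E
python3 chk.py b 376 451 549 205
```

```text
scene feeder [ 84.39581476 -60.06917518  10.        ]
top feeder [ 86.00871262 -59.97588087  10.        ]
```

View pics/z_scene_b.png

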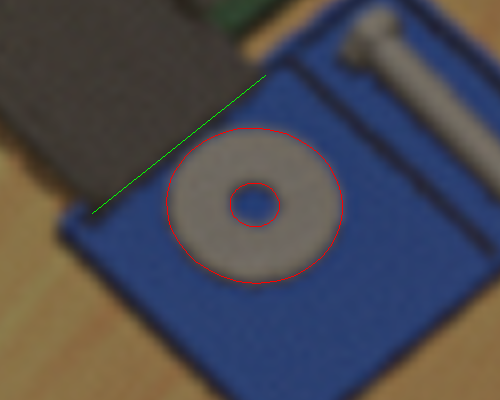

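View pics/z_top_b.png

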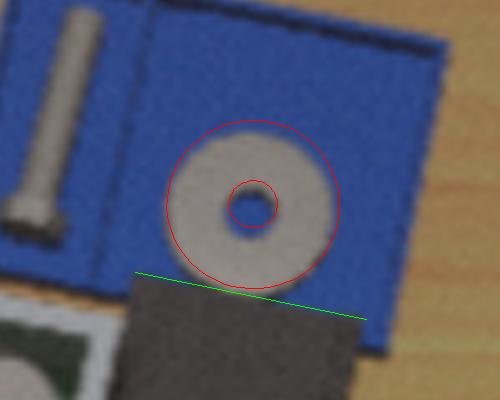

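View pics/full_top_b.png

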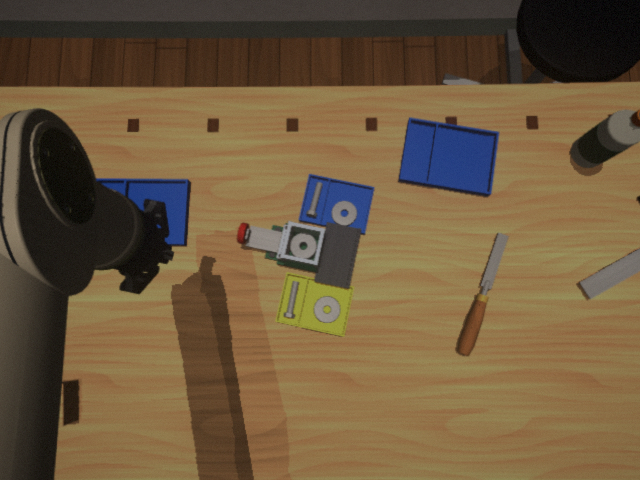

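```bash
python3 -c "
from workcell import manip
print(manip.hand_in())"
```

```text
the job is handed in; nothing more can be done
None
```

The washer now lies flat in the blue tray's washer bay, and I handed the job in at about 19.7 s of the 54 s allowed.

- **Plunger:** I pressed it once with the shut fingertips to the hard stop. The force rose to about 25 N with no further movement. One washer came out on the shelf, and the plunger sprang fully back out.
- **First push:** The washer tipped off the shelf's end, but a check with its outline drawn over the pictures showed it still leaning on the shelf edge. I pushed it about another 14 mm and it dropped.
- **Last checks:**
  - The washer's outline matches a flat ring at x ≈ 84, y ≈ -60 mm in the feeder's frame, closely in the scene view.
  - In the top view its shape is round and a few percent small. My first pixel guess there put it about 2 mm off in x (86 mm).
  - It is clear of the shelf's end by only about 1 to 1.5 mm.
  - The other washers, the bolts, the yellow kit and the chisel look unmoved, and the arm was clear of everything.

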